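Stack the empty tote over the denture tub

ROBOT

A 7-joint arm with a two-finger parallel gripper is mounted at the origin on a cart in front of the work surface, level with it; the furniture and walls round the work are solid. World frame = base frame: x ahead of the robot, y to its left, z up, the work surface at z = 0. Lengths are in mm, angles in rad, forces in N, time in s.
With the tool pointing down it reaches from about 350 to 900 mm from the base axis. Payload 8.1 kg.
Tool frame: the origin (TCP) lies on the front face of the gripper's body, between the roots of the fingers; the fingertips stand 73 mm ahead of it and the grasp point (between the pads) lies 54 mm ahead of it (robot.tcp_to_grasp is the distance from the TCP to the grasp point, in mm); z points along the fingers, x is the direction in which the jaws open and shut, and the axes are right-handed (so a half turn about z gives the same grasp; the last joint's range is limited). The gripper opens to 85 mm and grips with 20 to 120 N. Pads are 22 mm wide; open, the fingers measure 114 mm over their backs; the gripper's body (76 mm by 85 mm) begins 54 mm behind the grasp point. The pads swing forward as they close: fully open they stand 13 mm farther back than shut.
Start: joints at [-1.261, 0.434, 0.025, 1.573, -0.012, 1.134, -0.075], TCP at [250.761, 572.501, 303.923] pointing down, gripper open.
Joint ranges: [-2.62, 2.62], [-0.44, 2.09], [-1.27, 1.32], [0.08, 2.57], [-1.32, 4.46], [0.12, 2], [-2.74, 2.74]. Speed limits (rad/s): [2.22, 2.22, 3.01, 3.01, 3.14, 3.14, 3.14].

INTERFACE

Orientations are given as a rotation vector (axis times angle).
In Python, from bench import telemetry, viewer, robot gives the robot as it stands.
- The arm moves only by the shell command python3 -m creep 'ROWS' [OPENING] [FORCE]. ROWS is JSON, a list of rows, each a list of 2 entries, a list of its own where there are three numbers: the shift along the world's x, y, z in cm, then the turn, a rotation vector about the world's x, y, z in degrees. A call has 1 to 5 rows; each row is the pose to reach, as a shift and turn from the pose measured when the call began; what a row does not reach only later rows make up. A row lasts 1/12 s, in which the tool goes at most 41.7 mm and 7.16 degrees, less where a joint would pass 70% of its speed; a pose out of reach is approached as far as the arm can. A call with a gripper value outside its range is refused whole. OPENING is the opening, from 0 (shut) to 1 (fully open), set as the call begins (- or left out, the last holds). The fingers move at their own pace and stop on an object; FORCE is the grip in N (left out, the last holds). Time passes only in rows, so rows that repeat a pose let the fingers close. It gives the time, the measured TCP pose, the force and the opening at its end, in the units of the state.
- telemetry.state(): the state, without advancing time (a new reading comes with each control period).
- viewer.read_camera(name): name is "side" or "top"; returns a dict with "frame" (420x560x3 uint8, blue, green, red), "mtx" (3x3 intrinsics, pixels), "k1" (the pictures are not rectified: a ray, as slopes to the right and down, at radius r is drawn at 1 + k1 r^2 times it, then the intrinsics apply), "xyz" and "orientation" of the camera in the world. Camera axes: x right, y down, z forward; pixel columns grow to the right and rows downward; lengths in mm; the calibration is good to about 2 mm. A picture is of the moment at which its call begins. There is no depth.
- robot.sign_off(): hands the job in, once; it reports no verdict.
The state is a dict: "t": time; "qpos": joint angles; "qd": joint speeds; "joint_torque": joint torques, N m; "tool_pos": TCP position; "tool_rot": TCP orientation; "ft_force": force on the tool from outside, world axes, zero at the start; "moment": the same for the moment, N m; "gripper_width": finger opening in mm.
Only numpy, scipy, OpenCV 4.12 (cv2) and the standard library are available. Lean on these libraries where they do the work, as an engineer would, in place of code of your own. Each camera call takes 0.05 s, during which the arm holds its last target.

TASK

Stack the empty tote on top of the tub that holds the denture instead of letting it nest down onto the denture: lift it by its handle, turn it half a turn so that its low front points the opposite way to the tub's low front and its four feet come down on the collar's four rails, then feel it gently along the rails until all four feet drop fully home into the pockets. Set it down slowly and push only lightly throughout, leave the tote standing level and let go of, and do not disturb the denture, the white plaster cast or the dropper bottle.

Things in the scene. Friction and masses are not known exactly. Their poses are not given: they have to be found in the camera images.
- tote: Empty grey plastic stack-nest tote, loose, 0.18 to 0.34 kg: open pan 124 mm long (its x), 56 mm wide (its y), walls 36 mm high but the front wall (at -x) only 18 mm; four feet on its sides, a carrying handle across the middle. Origin: centre of the underside, z up. It starts with its front towards the robot, within 20 degrees.
- tote_front (a point): Middle of the tote's low front wall, at its (-62, 0, 18) mm.
- tote_handle (a point): Centre of the tote's handle bar, at its (0, 0, 56) mm. The bar is 10 mm thick (tote's x), 52 mm long (y) and spans z = 46 to 66 mm, on two posts at y = +-21 mm; pinch it from above.
- tote_foot (a point): Sole of one of the tote's four feet, at its (46, 33, 0) mm. The feet are solid upright ribs, each 8 mm long in x, reaching from y = 28 to 38 mm on both sides, at x = +46 and x = -20 mm; soles flush with the underside (z = 0).
- base_tub: Grey tub screwed to the bench, 168 mm long (its x), 92 mm wide, 47 mm high, front wall (at -x) only 26 mm high; starts with its front towards the robot, within 20 degrees. The denture lies on its 3 mm floor. Origin: centre of the underside, z up. A steel stacking collar lies on its rim. A tote not turned misses the collar's rails and sinks inside on to the denture.
- tub_front (a point): Middle of the top of the tub's low front wall, at the tub's (-84, 0, 26) mm.
- tub_collar (a point): Mid-point of the tub at rail height, its (0, 0, 56) mm; it belongs to the tub and does not move with the collar. The collar slides along the tub's x, held by friction (about 14 N moves it), and may stand up to 8 mm off this point either way: where is not reported and must be felt or seen.
- tub_pocket (a point): Where one of the collar's four pockets would be with the collar at mid-slide: the tub's (20, 35, 51) mm, on the pocket floor. Pockets are at x = -46 and x = +20 mm from the collar's middle, on both sides (the feet of a half-turned tote fit them), 12 mm long in x, floor at z = 51 mm; y from 31 to 40.6 mm, with steep flared guides outside that keep the feet on sideways.
- tub_rail (a point): Top of a running land, the tub's (7, 35, 56) mm with the collar at mid-slide. Flat lands at z = 56 mm reach 19 mm to the -x side of each pocket and 6 mm to its +x side. A turned tote set down 11 mm to the tub's -x side of its centre stands on the lands (underside z = 56 mm) and drops 5 mm into the pockets after sliding about 1 to 19 mm towards +x.
- denture: Denture, 50x62x19 mm, loose on the floor of the tub. Origin: centre of its underside.
- cast_white: Bystander: white plaster jaw cast, 66x70x47 mm, loose on the bench. Origin: centre of its underside.
- dropper_1: Bystander: brown dropper bottle, 33 mm wide, 102 mm high, loose on the bench. Origin: centre of its underside.
There are look-alikes about, which are no part of the job. Of the things that look like the denture, take the one that is farthest to the robot's left at the start.

How it is judged:
By the outcome, as a careful person would: the job done as asked, in the order asked, and still so for the second after the job is handed in, with the robot touching nothing.
It also fails if it takes over 64 s, if anything falls off the work surface, if the arm or the gripper's body presses on something with over 40 N, if the wrist force passes 120 N, or if a joint passes its speed limit or range.

## Working session

There is one attempt and no reset: what is moved stays moved. The work goes in short steps, Python scripts to look and compute and a shell command to move; the robot and the scene stay as the last step left them, time stands still between calls to the robot, and variables do not carry over. Pictures are saved under pics/ and viewed, and the job is handed in when it is done.

```bash
ls; mkdir -p pics; python3 - <<'E'
from bench import telemetry, viewer, robot
import cv2
s=telemetry.state(); print(s)
for n in("side","top"):
    c=viewer.read_camera(n); cv2.imwrite(f"pics/{n}0.png",c["frame"])
    print(n,c["mtx"],c["k1"],c["xyz"],c["orientation"])
E
```

```text
pics
{'t': 0.0, 'qpos': array([-1.26061594,  0.43524149,  0.02494698,  1.5741181 , -0.01157895,
        1.13398202, -0.07512256]), 'qd': array([ 3.90215875e-04, -1.31601335e-03,  2.45558633e-03, -2.53500125e-04,
        4.53238995e-04, -7.98680903e-05,  1.71159340e-03]), 'joint_torque': array([-6.04718025e-04, -6.70472217e+01,  1.02414619e+00, -3.16212416e+01,
        1.53849955e-02,  1.25981498e-02,  1.82741178e-05]), 'tool_pos': array([250.59953586, 572.1271379 , 303.10595558]), 'tool_rot': array([ 2.62874342e+00,  1.71843227e+00, -1.96676371e-03]), 'ft_force': array([-0.29927039,  0.09739456, -0.5803394 ]), 'moment': array([0.02110603, 0.03820695, 0.01430839]), 'gripper_width': 84.95854586906157}
side [[462.33378438   0.         275.93864107]
 [  0.         462.33378438 213.11916177]
 [  0.           0.           1.        ]] -0.07895603665739555 [490.32402985 809.71360689 459.11575025] [-0.14440036  2.62792921 -1.63078009]
top [[436.87327688   0.         281.3069467 ]
 [  0.         436.87327688 207.91942954]
 [  0.           0.           1.        ]] -0.01322979338766044 [459.89266894  69.55954065 912.17669437] [-2.12894815  2.18465797 -0.183809  ]
```

View pics/side0.png

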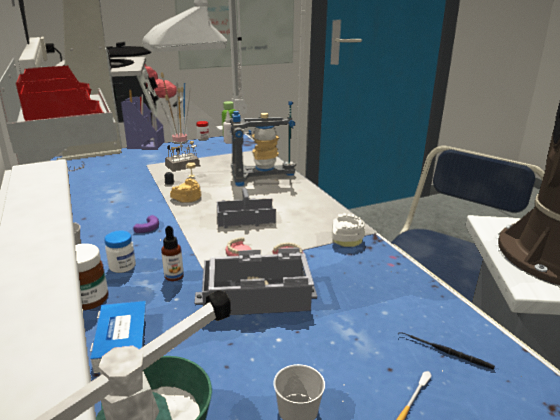

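View pics/top0.png

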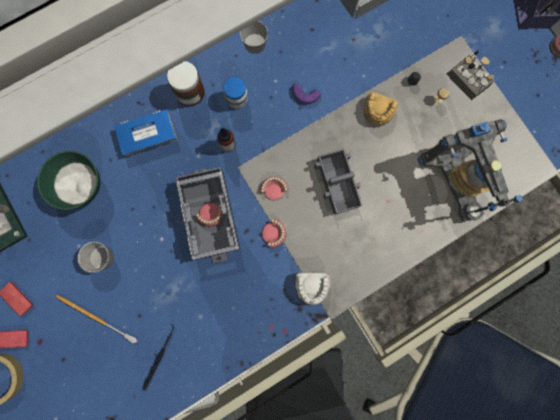

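The tub is at about (208,215) in the top view, with its low end at (220,255). The tote is at about (338,182), the white cast at (312,288), and the dropper at (227,138). Next I'll write helpers and zoom in.

```bash
cat > h.py <<'E'
import numpy as np, cv2
from scipy.spatial.transform import Rotation as R
from bench import telemetry, viewer, robot
def cam(n):
    return viewer.read_camera(n)
def dist(c): return np.array([c["k1"],0,0,0,0],float)
def proj(c,P):
    P=np.atleast_2d(P).astype(float)
    Rm=R.from_rotvec(c["orientation"]).as_matrix()
    q=(P-c["xyz"])@Rm
    return cv2.projectPoints(q.reshape(-1,1,3),np.zeros(3),np.zeros(3),c["mtx"],dist(c))[0].reshape(-1,2)
def back(c,uv,z):
    uv=np.atleast_2d(uv).astype(float)
    n=cv2.undistortPoints(uv.reshape(-1,1,2),c["mtx"],dist(c)).reshape(-1,2)
    d=np.c_[n,np.ones(len(n))]@R.from_rotvec(c["orientation"]).as_matrix().T
    return c["xyz"]+d*((z-c["xyz"][2])/d[:,2])[:,None]
def crop(c,u0,v0,w,h,k,name):
    f=c["frame"][v0:v0+h,u0:u0+w]
    cv2.imwrite(f"pics/{name}.png",cv2.resize(f,None,fx=k,fy=k,interpolation=cv2.INTER_CUBIC))
E
python3 - <<'E'
from h import *
t=cam("top"); s=cam("side")
crop(t,160,140,220,150,3.6,"t1"); crop(s,180,180,200,140,4,"s1")
print(back(t,[[208,215],[338,182],[227,138],[312,288],[209,212],[273,187],[272,233]],0).round())
E
```

```text
[[582. 200.   0.]
 [646. -77.   0.]
 [749. 158.   0.]
 [425. -13.   0.]
 [588. 197.   0.]
 [639.  62.   0.]
 [541.  66.   0.]]
```

View pics/t1.png

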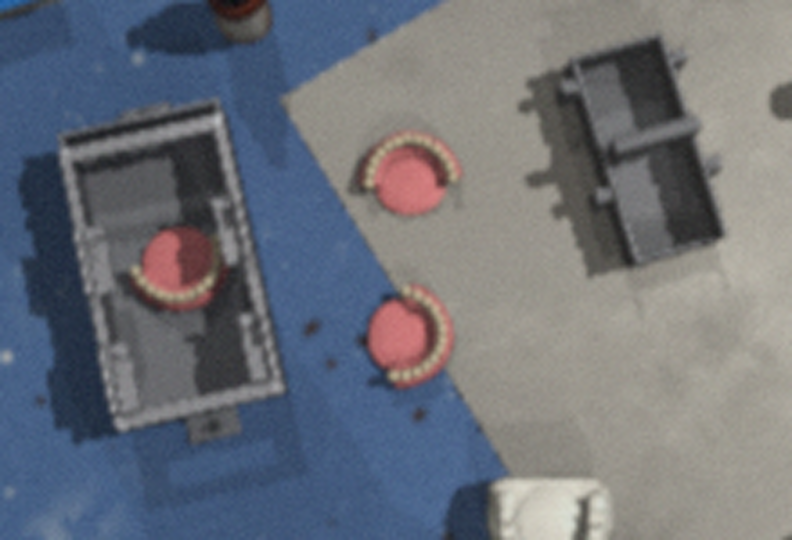

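View pics/s1.png

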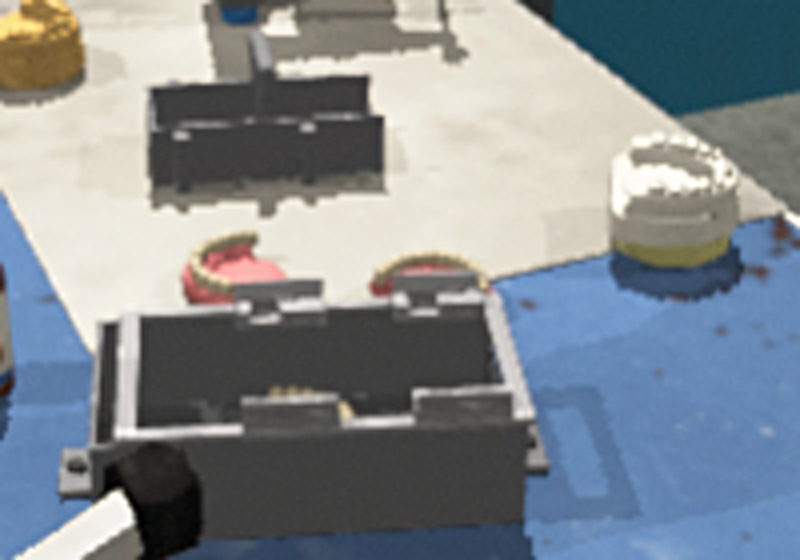

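```bash
cat > fit.py <<'E'
from h import *
from scipy.optimize import least_squares
def T(p,P):
    c,s=np.cos(p[2]),np.sin(p[2]); P=np.asarray(P,float)
    z=P[:,2]+(p[3] if len(p)>3 else 0)
    return np.c_[p[0]+c*P[:,0]-s*P[:,1],p[1]+s*P[:,0]+c*P[:,1],z]
def fit(obs,p0):
    # obs: list of (cam, modelpts, pix)
    f=lambda p: np.concatenate([(proj(c,T(p,M))-U).ravel() for c,M,U in obs])
    r=least_squares(f,p0,loss="soft_l1"); return r.x,r.fun.reshape(-1,2)
E
python3 - <<'E'
from fit import *
t=cam("top"); s=cam("side")
tc=lambda L:np.array(L)/3.6+[160,140]
sc=lambda L:np.array(L)/4+[180,180]
# tote top
M=[(62,28,36),(62,-28,36),(-62,28,36),(-62,-28,36),(0,26,66),(0,-26,66)]
U=tc([(572,60),(660,38),(636,265),(722,235),(615,147),(692,126)])
p,r=fit([(t,M,U)],[646,-77,0.2]); print("tote top",p[:2].round(1),np.degrees(p[2]).round(1)); print(r.round(1).tolist())
Ms=[(62,28,36),(-62,28,36),(62,-28,36),(62,28,0),(-62,28,0)]
Us=sc([(150,122),(384,118),(150,85),(150,180),(384,190)])
print((proj(s,T(p,Ms))-Us).round(1).tolist())
p2,r2=fit([(t,M,U),(s,Ms,Us)],p);print(p2,np.degrees(p2[2]),r2.round(1).tolist())
# tub
M=[(84,46,47),(84,-46,47)]
U=tc([(62,135),(218,102)])
Ms=[(84,46,47),(-84,46,47)]
# show overlay of tub guess
q=[580,200,p[2]]
B=[(84,46,47),(84,-46,47),(-84,46,47),(-84,-46,47),(84,46,0),(84,-46,0),(-84,46,0),(-84,-46,0),(-84,46,26),(-84,-46,26)]
f=t["frame"].copy()
print(((proj(t,T(q,B))-[160,140])*3.6).round().tolist())
print(((proj(s,T(q,B))-[180,180])*4).round().tolist())
E
```

```text
tote top [640.8 -75.3] 14.8
[[-0.9, -0.1], [0.4, -1.2], [-0.8, 0.0], [1.4, 0.8], [-1.1, 0.7], [2.4, -0.5]]
[[0.6, 0.8], [1.2, -1.6], [-0.5, -1.1], [1.4, 1.7], [1.0, -4.5]]
[ 6.41198517e+02 -7.44429788e+01  2.31125401e-01] 13.242510013160523 [[-0.7, -0.8], [0.8, -1.2], [-2.2, -0.3], [0.3, 1.2], [-1.7, 0.2], [2.0, -0.4], [-0.1, 0.7], [0.7, -1.1], [-0.5, -1.3], [0.7, 1.5], [0.5, -3.9]]
[[41.0, 142.0], [201.0, 98.0], [118.0, 433.0], [281.0, 386.0], [59.0, 159.0], [211.0, 117.0], [132.0, 435.0], [287.0, 390.0], [125.0, 434.0], [284.0, 388.0]]
[[96.0, 458.0], [92.0, 326.0], [539.0, 421.0], [490.0, 297.0], [104.0, 558.0], [99.0, 419.0], [533.0, 519.0], [486.0, 389.0], [536.0, 466.0], [488.0, 338.0]]
```

```bash
python3 - <<'E'
from h import *
t=cam("top"); s=cam("side")
# average few frames? costs .05s each; use 1
crop(t,308,142,66,75,8,"t2"); crop(t,170,162,80,102,5.8,"t3"); crop(s,190,240,135,80,5.9,"s3"); crop(s,210,185,75,45,10,"s2")
E
```

```text
(no output)
```

View pics/t2.png

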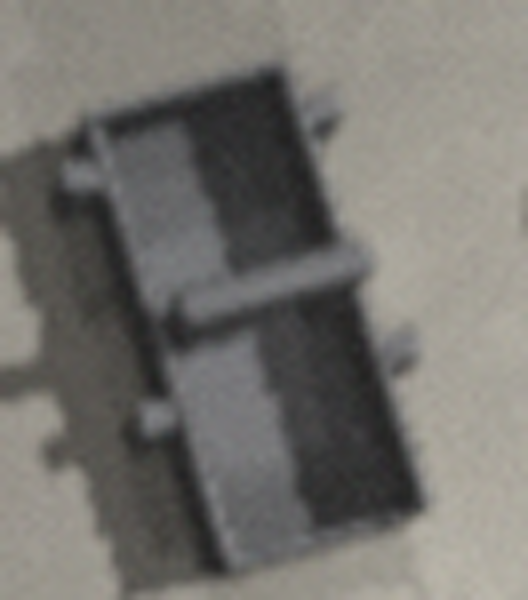

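View pics/t3.png

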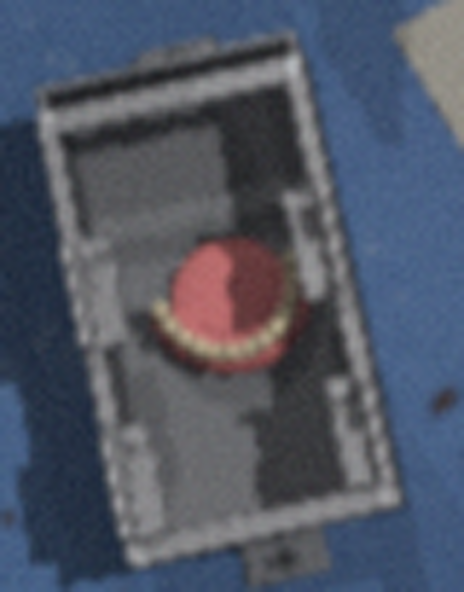

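View pics/s3.png

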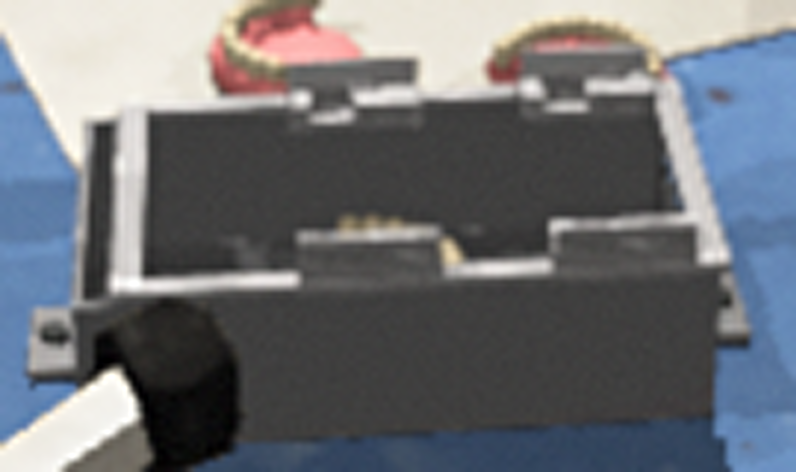

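View pics/s2.png

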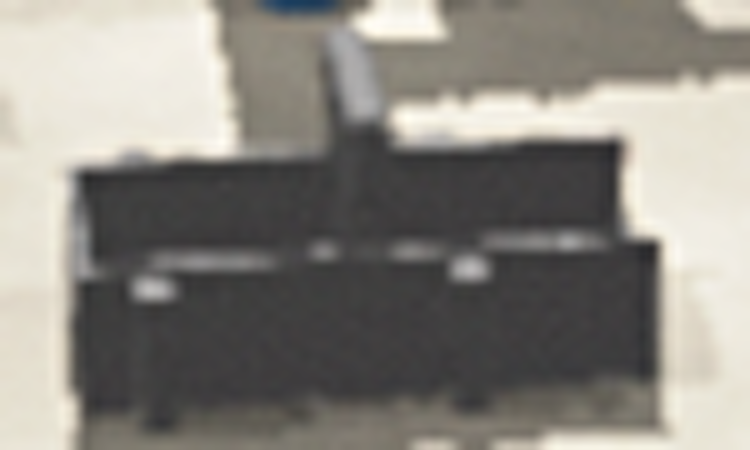

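```bash
python3 - <<'E'
from h import *
s=cam("side")
crop(s,232,245,75,20,10.5,"s4"); crop(s,232,270,85,20,9,"s5")
a=cv2.imread("pics/s4.png");b=cv2.imread("pics/s5.png")
w=max(a.shape[1],b.shape[1])
p=lambda x:cv2.copyMakeBorder(x,0,10,0,w-x.shape[1],0)
print(a.shape,b.shape);cv2.imwrite("pics/s45.png",np.vstack([p(a),p(b)]))
E
```

```text
(210, 788, 3) (180, 765, 3)
```

View pics/s45.png

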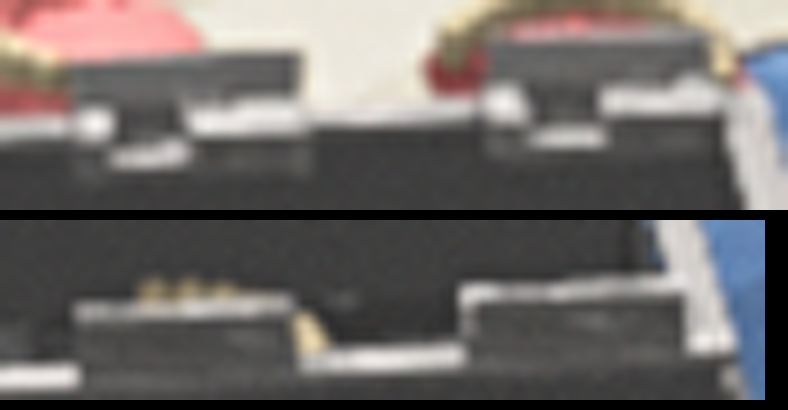

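```bash
cat > tub.py <<'E'
from fit import *
t=cam("top"); s=cam("side")
a=lambda L:np.array(L)/10.5+[232,245]
Mc=[(32,-31,56),(26,-31,56),(14,-31,56),(-5,-31,56),(-34,-31,56),(-40,-31,56),(-52,-31,56),(-71,-31,56),(26,-31,51),(14,-31,51),(-40,-31,51),(-52,-31,51)]
Uc=a([(76,139),(112,138),(190,136),(303,134),(485,123),(527,121),(605,116),(718,113),(112,168),(190,166),(527,149),(605,146)])
p,r=fit([(s,Mc,Uc)],[580,200,0.23]); print("collar",p[:2].round(1),np.degrees(p[2]).round(2)); print(r.round(1).tolist())
# tub
b=lambda L:np.array(L)/5.8+[170,162]; g=lambda L:np.array(L)/5.9+[190,240]
Mt=[(84,46,47),(84,-46,47)]; Ut=b([(40,95),(298,35)])
Ms=[(84,-46,47),(-84,46,0),(84,46,47)]; Us=g([(86,122),(715,415),(75,307)])
q,rq=fit([(t,Mt,Ut),(s,Ms,Us)],p); print("tub",q[:2].round(1),np.degrees(q[2]).round(2)); print(rq.round(1).tolist())
f=cv2.resize(t["frame"][162:264,170:250],None,fx=5.8,fy=5.8,interpolation=cv2.INTER_CUBIC)
f2=f.copy()
for sy in(1,-1):
  for x0,x1 in((-5,32),(-71,-34)):
    Q=T(p,[(x0,31*sy,56),(x1,31*sy,56),(x1,40.6*sy,56),(x0,40.6*sy,56)])
    u=((proj(t,Q)-[170,162])*5.8).round().astype(int); cv2.polylines(f2,[u],True,(0,255,255),1)
  for x in(20,-46):
    Q=T(p,[(x-6,31*sy,51),(x+6,31*sy,51),(x+6,40.6*sy,51),(x-6,40.6*sy,51)])
    u=((proj(t,Q)-[170,162])*5.8).round().astype(int); cv2.polylines(f2,[u],True,(0,0,255),1)
Q=T(q,[(84,46,47),(84,-46,47),(-84,-46,47),(-84,46,47)])
u=((proj(t,Q)-[170,162])*5.8).round().astype(int); cv2.polylines(f2,[u],True,(0,255,0),1)
cv2.imwrite("pics/ov1.png",f2)
E
python3 tub.py
```

```text
collar [575.4 198.7] 11.8
[[-0.5, 0.3], [-0.3, 0.2], [-0.4, 0.1], [0.4, -0.3], [0.6, -0.0], [0.2, 0.0], [-0.0, 0.2], [0.6, -0.1], [-0.2, -0.1], [-0.3, -0.2], [0.2, -0.1], [-0.1, -0.1]]
tub [580.4 195.7] 11.5
[[-1.2, -0.9], [-0.9, -0.4], [0.4, -2.3], [0.8, -0.2], [-0.1, -1.1]]
```

View pics/ov1.png

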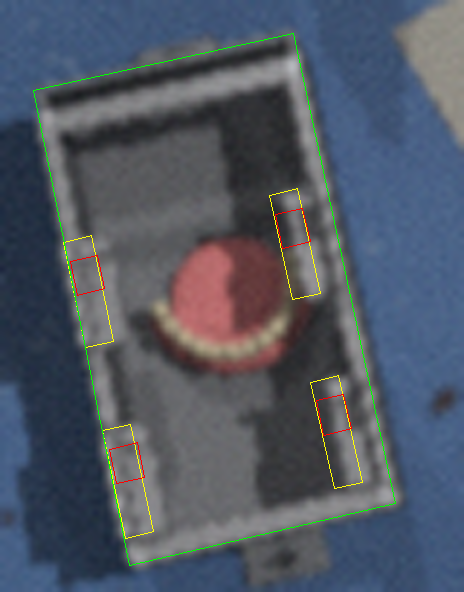

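```bash
cat > tote.py <<'E'
from fit import *
t=cam("top"); s=cam("side")
a=lambda L:np.array(L)/8+[308,142]; b=lambda L:np.array(L)/10+[210,185]
M=[(62,28,36),(62,-28,36),(-62,28,36),(-62,-28,36),(0,26,66),(0,-26,66)]
U=a([(84,115),(285,63),(226,574),(427,508),(174,310),(368,258)])
Ms=[(62,28,36),(-62,28,36),(62,-28,36),(-62,-28,36),(62,28,0),(-62,28,0),(0,26,66),(0,-26,66)]
Us=b([(72,275),(660,240),(72,170),(622,140),(78,412),(660,380),(368,122),(342,30)])
for o in([(t,M,U)],[(s,Ms,Us)],[(t,M,U),(s,Ms,Us)]):
    p,r=fit(o,[641,-75,.23]); print(p[:2].round(1),np.degrees(p[2]).round(2),r.round(1).tolist())
b=lambda L:np.array(L)/5.8+[170,162]
Mc=[(x,y,56) for x,y in((32,31),(-5,31),(-34,31),(-71,31),(32,-31),(-5,-31),(-34,-31),(-71,-31))]
Uc=b([(105,239),(125,342),(143,428),(165,535),(284,195),(305,299),(330,380),(352,485)])
p,r=fit([(t,Mc,Uc)],[575,196,.2]);print("collar top",p[:2].round(1),np.degrees(p[2]).round(2),r.round(1).tolist())
E
python3 tote.py; python3 -c "
from h import *
s=telemetry.state(); print(R.from_rotvec(s['tool_rot']).as_matrix().round(3),s['t'],robot.tcp_to_grasp)"
```

```text
[641.2 -75.3] 14.66 [[-0.5, -0.1], [0.1, -0.7], [-0.5, -0.3], [0.5, 0.4], [-0.1, 0.6], [0.5, 0.0]]
[641.8 -70. ] 14.61 [[-0.2, -0.1], [0.4, -0.0], [-1.2, -0.9], [0.4, -1.0], [0.0, 1.6], [0.3, 1.2], [-0.2, -0.1], [0.1, -0.8]]
[641.9 -74.5] 14.44 [[-0.8, -0.4], [-0.2, -1.0], [-1.0, -0.7], [0.0, 0.2], [-0.5, 0.2], [0.2, -0.2], [0.2, -1.1], [0.6, -0.9], [-0.7, -1.8], [0.6, -1.8], [0.4, 0.5], [0.4, 0.3], [0.1, -1.0], [0.5, -1.6]]
collar top [574.9 194. ] 12.48 [[-0.2, -0.2], [0.4, 0.1], [0.5, -0.4], [0.8, -0.4], [-0.4, 0.0], [0.2, 0.0], [-0.8, 0.3], [-0.3, 0.5]]
[[ 0.401  0.916  0.   ]
 [ 0.916 -0.401  0.   ]
 [ 0.    -0.    -1.   ]] 0.65 53.900000000000006
```

```bash
python3 - <<'E'
from h import *
s=cam("side");t=cam("top")
P=[[250,572,303],[250,572,230],[0,0,0],[0,0,400],[300,300,300]]
print(proj(s,P).round(),proj(t,P).round())
E
```

```text
[[703. 292.]
 [658. 379.]
 [563. 254.]
 [626.  43.]
 [490. 149.]] [[-111.  445.]
 [ -69.  426.]
 [ 313.  512.]
 [ 350.  720.]
 [ 100.  399.]]
```

```bash
python3 -m creep '[[[2,-3.5,0],[0,0,-7]],[[4,-7,0],[0,0,-14]],[[6,-10.5,0],[0,0,-21]],[[8,-14,0],[0,0,-28]],[[10,-17.5,0],[0,0,-35]]]' 1 30; python3 -c "
from h import *
s=telemetry.state(); print(s['qpos'].round(3),s['t'])"
```

```text
t: 1.17
tool_pos: [351.4, 395.8, 304.1]
tool_rot: [-3.027, -0.84, -0.001]
ft_force: [1.2, -0.2, -0.5]
gripper_width: 85.5
[-1.104  0.277  0.201  1.818 -0.063  1.052 -0.338] 1.1667
```

```bash
python3 -m creep '[[[2,-3.5,0],[0,0,-7]],[[4,-7,0],[0,0,-14]],[[6,-10.5,0],[0,0,-21]],[[8,-14,0],[0,0,-28]],[[10,-17.5,0],[0,0,-35]]]'; python3 -m creep '[[[2,-3.5,0],[0,0,-7]],[[4,-7,0],[0,0,-14]],[[6,-10.5,0],[0,0,-21]],[[8,-14,0],[0,0,-28]],[[9,-17.5,0],[0,0,-35]]]';python3 -c "
from h import *
s=telemetry.state(); print(s['qpos'].round(3),s['t'])"
```

```text
t: 1.58
tool_pos: [452.0, 219.0, 304.5]
tool_rot: [-3.138, 0.119, -0.002]
ft_force: [1.3, -0.1, -1.3]
gripper_width: 85.5
t: 2.0
tool_pos: [543.7, 42.1, 304.9]
tool_rot: [-2.954, 1.065, -0.005]
ft_force: [0.6, 0.0, 0.1]
gripper_width: 85.4
[-0.638  0.33   0.613  1.806 -0.214  1.069 -0.64 ] 2.0
```

```bash
python3 -m creep '[[[1.9,-2.3,0],[0,0,-7]],[[3.9,-4.7,0],[0,0,-14]],[[5.8,-7,0],[0,0,-21]],[[7.7,-9.4,0],[0,0,-28]],[[9.7,-11.7,0],[0,0,-35]]]'; python3 -m creep '[[[0,0,0],[0,0,-7]],[[0,0,0],[0,0,-14]],[[0,0,0],[0,0,-21]],[[0,0,0],[0,0,-28]],[[0,0,0],[0,0,-35]]]';python3 -c "
from h import *
s=telemetry.state(); print(s['qpos'].round(3),s['t'])"
python3 -m creep '[[[0,0,0],[0,0,-7]],[[0,0,0],[0,0,-14]],[[0,0,0],[0,0,-21]],[[0,0,0],[0,0,-28]],[[0,0,0],[0,0,-35]]]';python3 -c "
from h import *
s=telemetry.state(); print(s['qpos'].round(3),s['t'], R.from_rotvec(s['tool_rot']).as_matrix()[:,0])"
```

```text
t: 2.42
tool_pos: [641.5, -76.1, 305.0]
tool_rot: [-2.492, 1.912, -0.006]
ft_force: [0.2, 0.5, -0.4]
gripper_width: 85.8
t: 2.83
tool_pos: [641.6, -76.0, 305.0]
tool_rot: [1.795, -2.578, 0.005]
ft_force: [0.5, 0.0, -0.7]
gripper_width: 85.4
[-0.526  0.594  0.919  1.566 -0.49   1.226 -1.447] 2.8333
t: 3.25
tool_pos: [641.7, -75.7, 305.0]
tool_rot: [0.928, -3.0, 0.005]
ft_force: [0.4, -0.1, 0.3]
gripper_width: 85.5
[-0.596  0.662  1.084  1.57  -0.6    1.278 -1.964] 3.25 [-0.82538088 -0.56457241  0.00209453]
```

```bash
python3 -m creep '[[[0,0,-3.5],[0,0,-6.5]],[[0,0,-7],[0,0,-13]],[[0,0,-10.5],[0,0,-19.8]],[[0,0,-13],[0,0,-19.8]],[[0,0,-13],[0,0,-19.8]]]' 0.55;python3 - <<'E'
from h import *
s=telemetry.state(); print(s['qpos'].round(3),s['t'], R.from_rotvec(s['tool_rot']).as_matrix()[:,0])
t=cam("top");sd=cam("side")
a=cv2.resize(t["frame"][130:230,295:395],None,fx=4,fy=4,interpolation=cv2.INTER_CUBIC)
b=cv2.resize(sd["frame"][130:230,200:300],None,fx=4,fy=4,interpolation=cv2.INTER_CUBIC)
cv2.imwrite("pics/g1.png",np.hstack([a,b]))
E
```

```text
t: 3.67
tool_pos: [639.4, -74.0, 169.5]
tool_rot: [0.398, -3.107, 0.001]
ft_force: [-1.4, 0.6, -0.2]
gripper_width: 46.7
[-0.578  0.831  1.053  1.715 -0.798  1.1   -2.153] 3.6667 [-0.96764042 -0.25215234  0.00955079]
```

View pics/g1.png

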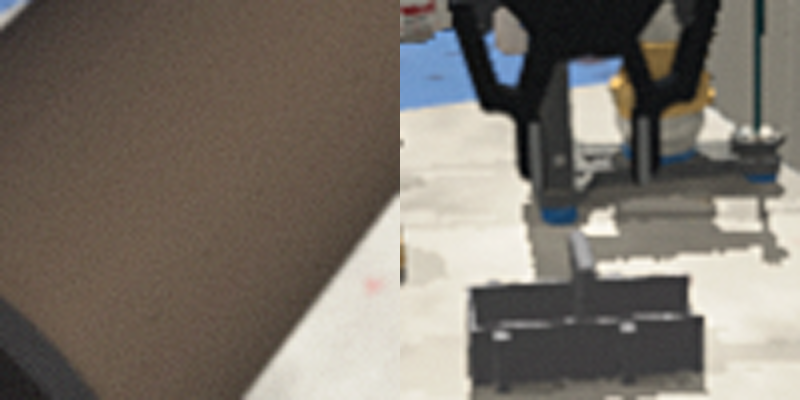

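The side view shows the fingers straddling the handle: finger pixels 530 and 648, with the bar at about 582. I'll descend in smaller steps.

```bash
python3 -m creep '[[[0.2,-0.1,-1.5],[0,0,0]],[[0.2,-0.1,-3.0],[0,0,0]],[[0.2,-0.1,-4.5],[0,0,0]],[[0.2,-0.1,-5.6],[0,0,0]],[[0.2,-0.1,-6.1],[0,0,0]]]' 0.55;python3 -m creep '[[[0,0,0],[0,0,0]]]'; python3 - <<'E'
from h import *
s=telemetry.state(); print(s['qpos'].round(3),s['t'], R.from_rotvec(s['tool_rot']).as_matrix().round(3).tolist())
sd=cam("side")
crop(sd,200,130,100,100,6,"g2")
E
```

```text
t: 4.18
tool_pos: [642.9, -76.3, 112.2]
tool_rot: [0.4, -3.111, 0.003]
ft_force: [-0.0, 1.4, 0.5]
gripper_width: 47.0
t: 4.27
tool_pos: [642.5, -76.1, 111.0]
tool_rot: [0.399, -3.11, 0.002]
ft_force: [-0.2, 1.0, 0.3]
gripper_width: 47.2
[-0.543  0.895  0.988  1.746 -0.871  1.013 -2.103] 4.2667 [[-0.968, -0.253, -0.006], [-0.253, 0.968, -0.002], [0.006, -0.001, -1.0]]
```

View pics/g2.png

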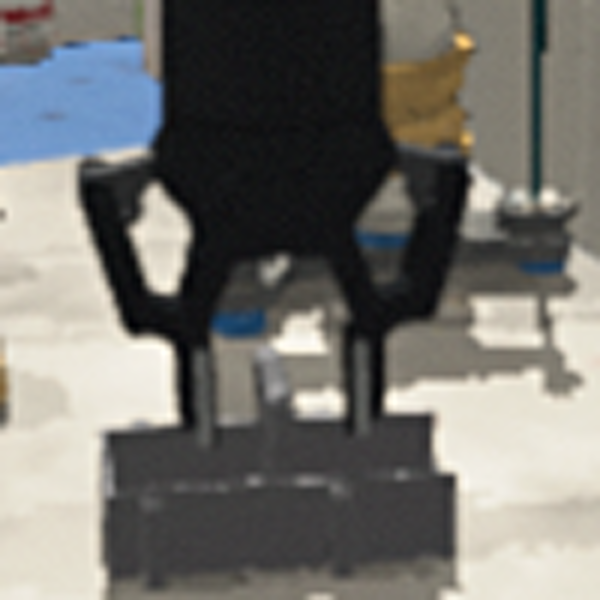

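```bash
python3 -m creep '[[[-0.2,0.05,-0.1],[0,0,0]],[[-0.2,0.05,-0.1],[0,0,0]],[[-0.2,0.05,-0.1],[0,0,0]],[[-0.2,0.05,-0.1],[0,0,0]],[[-0.2,0.05,-0.1],[0,0,0]]]' 0 30;python3 -m creep '[[[0,0,0],[0,0,0]],[[0,0,0],[0,0,0]],[[0,0,0],[0,0,0]],[[0,0,0],[0,0,0]]]'
```

```text
t: 4.73
tool_pos: [640.9, -75.7, 111.0]
tool_rot: [0.4, -3.111, 0.003]
ft_force: [0.6, 0.7, 3.4]
gripper_width: 9.2
t: 5.07
tool_pos: [640.9, -75.6, 111.0]
tool_rot: [0.4, -3.111, 0.002]
ft_force: [0.0, -0.4, 0.1]
gripper_width: 9.7
```

```bash
python3 -m creep '[[[0,0,0.5],[0,0,0]],[[0,0,1.2],[0,0,0]],[[0,0,2],[0,0,0]],[[0,0,3],[0,0,0]],[[0,0,4],[0,0,0]]]' 0 40;python3 -m creep '[[[0,0,2],[0,0,0]],[[0,0,4],[0,0,0]],[[0,0,6],[0,0,0]],[[0,0,8],[0,0,0]],[[0,0,10],[0,0,0]]]';  python3 - <<'E'
from h import *
sd=cam("side");t=cam("top")
cv2.imwrite("pics/l1.png",sd["frame"]);cv2.imwrite("pics/l1t.png",t["frame"])
E
```

```text
t: 5.48
tool_pos: [640.9, -75.8, 152.2]
tool_rot: [0.4, -3.111, 0.003]
ft_force: [0.3, -0.2, -2.1]
gripper_width: 9.7
t: 5.9
tool_pos: [640.7, -75.9, 254.2]
tool_rot: [0.399, -3.112, 0.003]
ft_force: [-0.6, -0.3, -3.8]
gripper_width: 9.0
```

View pics/l1.png

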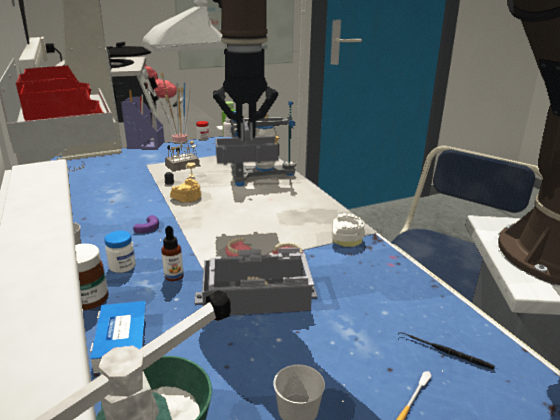

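The tote is hanging level, at about (245,150) in the side view. Now I'll carry it across while turning it half a turn.

```bash
python3 -m creep '[[[-0.3,1.2,0],[0,0,7]],[[-0.6,2.4,0],[0,0,14]],[[-1,3.6,0],[0,0,21]],[[-1.3,4.8,0],[0,0,28]],[[-1.6,6,0],[0,0,35]]]' && python3 -m creep '[[[-0.3,1.2,0],[0,0,7]],[[-0.6,2.4,0],[0,0,14]],[[-1,3.6,0],[0,0,21]],[[-1.3,4.8,0],[0,0,28]],[[-1.6,6,0],[0,0,35]]]' && python3 -m creep '[[[-0.3,1.2,0],[0,0,7]],[[-0.6,2.4,0],[0,0,14]],[[-1,3.6,0],[0,0,21]],[[-1.3,4.8,0],[0,0,28]],[[-1.6,6,0],[0,0,35]]]'; python3 -c "
from h import *
s=telemetry.state(); print(s['qpos'].round(3),s['t'], R.from_rotvec(s['tool_rot']).as_matrix().round(3).tolist())"
```

```text
t: 6.42
tool_pos: [625.3, -16.2, 255.8]
tool_rot: [-1.326, 2.847, -0.004]
ft_force: [-0.5, 0.0, -3.3]
gripper_width: 9.3
t: 6.83
tool_pos: [608.6, 44.3, 255.3]
tool_rot: [-2.128, 2.31, -0.003]
ft_force: [0.1, -0.0, -2.8]
gripper_width: 9.6
t: 7.25
tool_pos: [591.8, 104.7, 254.8]
tool_rot: [-2.728, 1.556, -0.001]
ft_force: [0.7, -0.1, -2.6]
gripper_width: 9.1
[-0.727  0.499  0.681  1.736 -0.359  1.033 -0.956] 7.25 [[0.509, -0.861, 0.001], [-0.861, -0.509, 0.0], [0.0, -0.001, -1.0]]
```

```bash
python3 -m creep '[[[-0.3,0.9,0],[0,0,7]],[[-0.6,1.8,0],[0,0,14]],[[-0.9,2.7,0],[0,0,21]],[[-1.2,3.5,0],[0,0,28]],[[-1.5,4.3,0],[0,0,35]]]' && python3 -m creep '[[[-0.3,0.9,-0.5],[0,0,7]],[[-0.6,1.8,-1],[0,0,14]],[[-0.9,2.7,-1.5],[0,0,21]],[[-1.2,3.5,-2],[0,0,28]],[[-1.5,4.3,-2.5],[0,0,35]]]' && python3 -m creep '[[[0,0,-1],[0,0,1.6]],[[0,0,-2],[0,0,1.6]],[[0,0,-2],[0,0,1.6]]]'; python3 - <<'E'
from h import *
s=telemetry.state(); print(s['qpos'].round(3),s['t'], R.from_rotvec(s['tool_rot']).as_matrix().round(3).tolist())
sd=cam("side");t=cam("top")
a=sd["frame"][140:350,150:390]; b=t["frame"][100:310,130:310]
cv2.imwrite("pics/m1.png",cv2.resize(np.hstack([a,b]),None,fx=1.9,fy=1.9,interpolation=cv2.INTER_CUBIC))
E
```

```text
t: 7.67
tool_pos: [576.1, 147.9, 254.2]
tool_rot: [-3.072, 0.654, 0.0]
ft_force: [0.2, -0.2, -3.6]
gripper_width: 9.5
t: 8.08
tool_pos: [560.5, 191.0, 228.4]
tool_rot: [3.126, 0.309, -0.002]
ft_force: [0.2, 0.2, -3.2]
gripper_width: 9.6
t: 8.33
tool_pos: [559.2, 190.2, 206.0]
tool_rot: [3.121, 0.349, -0.008]
ft_force: [-0.7, -1.0, -2.9]
gripper_width: 9.2
[-0.647  0.488  0.325  1.79  -0.192  0.899 -0.014] 8.3333 [[0.975, 0.221, -0.005], [0.221, -0.975, -0.002], [-0.005, 0.001, -1.0]]
```

View pics/m1.png

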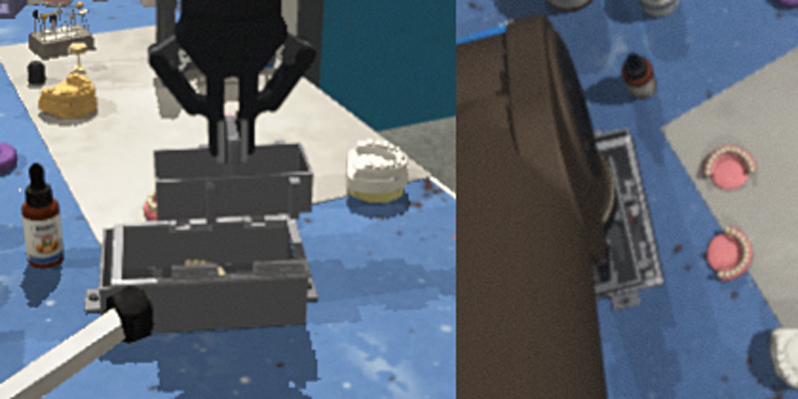

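```bash
python3 - <<'E'
from h import *
sd=cam("side"); s=telemetry.state(); print(s['tool_pos'])
crop(sd,222,205,100,65,8,"m2")
E
```

```text
[560.64123735 190.3856815  208.4393069 ]
```

View pics/m2.png

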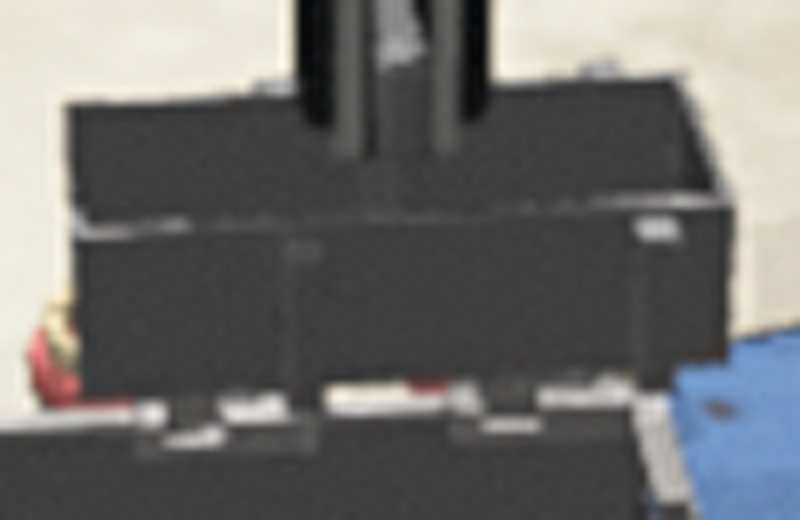

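```bash
cat > ft2.py <<'E'
from fit import *
s=cam("side"); a=lambda L:np.array(L)/8+[222,205]
M=[(-62,-28,36),(62,-28,36),(62,28,36),(-62,28,36),(-62,-28,0),(62,-28,0),(50,-38,0),(42,-38,0),(-24,-38,0),(-16,-38,0)]
U=a([(76,235),(732,207),(680,78),(66,103),(83,398),(727,362),(672,386),(637,388),(290,412),(325,410)])
for p0 in([560,191,np.radians(192),97],):
    p,r=fit([(s,M,U)],p0); print(p.round(1),np.degrees(p[2]).round(2),r.round(1).tolist())
    f=lambda q:(proj(s,T([*q,97.4],M))-U).ravel()
    r=least_squares(f,p0[:3],loss="soft_l1"); q=r.x
    print("z fixed",q[:2].round(1),np.degrees(q[2]).round(2),r.fun.reshape(-1,2).round(1).tolist())
for c in([575.4,198.7],):
  for e in(p[:2],q[:2]):
    d=e-np.array(c); th=np.radians(12.2); print("along,lat",(d@[np.cos(th),np.sin(th)]).round(1),(d@[-np.sin(th),np.cos(th)]).round(1))
E
python3 ft2.py
```

```text
[560.3 174.8   3.4  88.1] 193.08 [[0.4, -0.2], [0.0, -0.9], [-0.2, -1.1], [0.2, -0.6], [0.2, 0.1], [-0.4, 0.1], [0.0, 0.8], [-0.7, 0.9], [-0.2, 0.4], [0.6, 0.3]]
z fixed [559.  189.9] 193.5 [[-0.7, -0.6], [1.0, -1.7], [0.3, -2.2], [-1.1, -1.4], [-0.8, 0.2], [0.5, -0.2], [0.9, 0.7], [0.0, 0.8], [-0.6, 0.5], [0.4, 0.4]]
along,lat -19.8 -20.2
along,lat -17.9 -5.1
```

```bash
python3 -m creep '[[[0.1,0.05,-0.8],[0,0,-0.6]],[[0.2,0.05,-1.6],[0,0,-0.6]],[[0.25,0.05,-2.4],[0,0,-0.6]],[[0.25,0.05,-2.4],[0,0,-0.6]],[[0.25,0.05,-2.4],[0,0,-0.6]]]'; python3 - <<'E'
from h import *
sd=cam("side"); s=telemetry.state(); print(s['tool_pos'],R.from_rotvec(s['tool_rot']).as_matrix().round(4).tolist())
crop(sd,218,220,110,70,7.2,"m3")
E
```

```text
t: 8.95
tool_pos: [562.9, 190.9, 183.8]
tool_rot: [3.123, 0.333, -0.004]
ft_force: [0.4, 0.2, -2.9]
gripper_width: 9.5
[563.19941358 190.96552407 184.36515112] [[0.9775, 0.211, -0.0016], [0.211, -0.9775, -0.0009], [-0.0017, 0.0005, -1.0]]
```

View pics/m3.png

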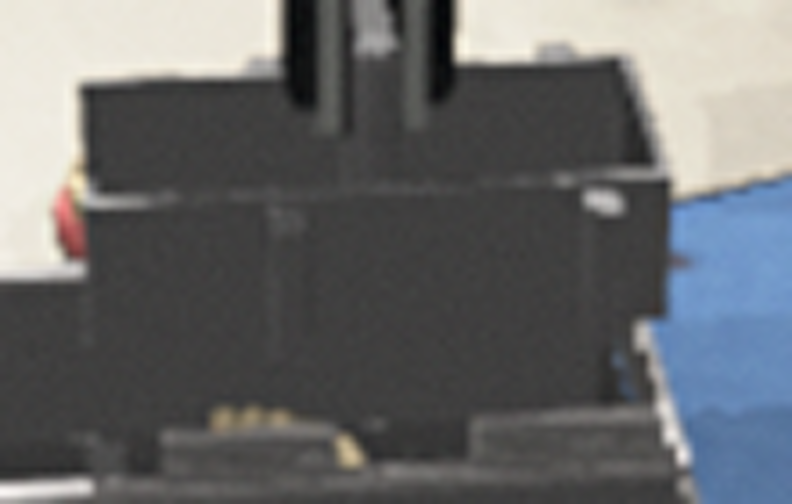

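```bash
python3 - <<'E'
from h import *
fs=[cam("side")["frame"].astype(float) for _ in range(4)]
f=np.mean(fs,0); np.save("m4.npy",f)
g=np.clip((f-35)/(110-35),0,1)**0.7*255
g=g[235:300,222:322].astype(np.uint8)
cv2.imwrite("pics/m4.png",cv2.resize(g,None,fx=8,fy=8,interpolation=cv2.INTER_CUBIC))
E
```

```text
(no output)
```

View pics/m4.png

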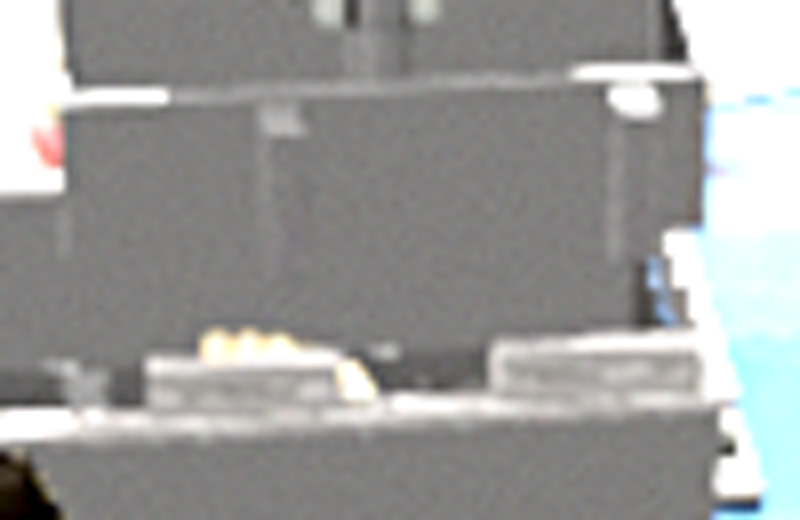

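```bash
python3 - <<'E'
from fit import *
s=cam("side"); st=telemetry.state(); print(st["tool_pos"])
z=st["tool_pos"][2]-111
a=lambda L:np.array(L)/8+[222,235]
M=[(42,-38,0),(-24,-38,0),(-62,-28,36),(62,-28,36)]
U=a([(615,262),(265,276),(64,98),(703,72)])
b=lambda L:np.array(L)/7.2+[218,220]
M2=[(62,28,36),(-62,28,36),(-62,-28,36),(62,-28,36)]
U2=b([(620,60),(82,86),(88,204),(668,176)])
for o in([(s,M[:2],U[:2])],[(s,M,U)],[(s,M+M2,np.vstack([U,U2]))]):
    f=lambda q:np.concatenate([(proj(c,T([*q,z],m))-u).ravel() for c,m,u in o])
    r=least_squares(f,[563,191,np.radians(192)],loss="soft_l1"); q=r.x
    d=q[:2]-[575.4,198.7]; th=np.radians(12.)
    print(q[:2].round(1),np.degrees(q[2]).round(2),"al,lat",(d@[np.cos(th),np.sin(th)]).round(1),(d@[-np.sin(th),np.cos(th)]).round(1),r.fun.reshape(-1,2).round(1).tolist())
E
```

```text
[563.50999957 191.09505157 185.07075657]
[561.1 189.1] 190.91 al,lat -16.0 -6.4 [[-0.1, 0.0], [0.1, -0.0]]
[561.7 190.1] 191.8 al,lat -15.2 -5.6 [[-0.2, 0.1], [0.1, 0.4], [-1.1, -0.3], [1.8, -0.6]]
[561.8 192.1] 192.58 al,lat -14.7 -3.6 [[-0.0, 0.6], [0.2, 1.3], [-1.2, 0.7], [1.8, -0.2], [1.2, -2.0], [-1.5, -2.1], [-1.4, -0.4], [0.9, -0.7]]
```

```bash
python3 -m creep '[[[-0.05,0.22,0],[0,0,0]],[[-0.09,0.44,-0.3],[0,0,0]],[[-0.09,0.44,-0.6],[0,0,0]],[[-0.09,0.44,-0.6],[0,0,0]],[[-0.09,0.44,-0.6],[0,0,0]]]'; python3 - <<'E'
from h import *
fs=[cam("side")["frame"].astype(float) for _ in range(4)]
f=np.mean(fs,0); s=telemetry.state(); print(s['tool_pos'],R.from_rotvec(s['tool_rot']).as_matrix().round(4).tolist(),s["ft_force"])
g=np.clip((f-35)/(110-35),0,1)**0.7*255
g=g[235:300,222:322].astype(np.uint8)
cv2.imwrite("pics/m5.png",cv2.resize(g,None,fx=8,fy=8,interpolation=cv2.INTER_CUBIC))
crop(cam("top"),160,150,110,125,4.5,"m5t")
E
```

```text
t: 9.67
tool_pos: [562.4, 195.5, 178.7]
tool_rot: [3.123, 0.334, -0.001]
ft_force: [-0.1, 0.1, -4.5]
gripper_width: 9.1
[562.69518883 195.40556368 179.14303181] [[0.9775, 0.2109, -0.0002], [0.2109, -0.9775, -0.0002], [-0.0002, 0.0002, -1.0]] [ 0.10048476  0.40711526 -3.14383622]
```

View pics/m5.png

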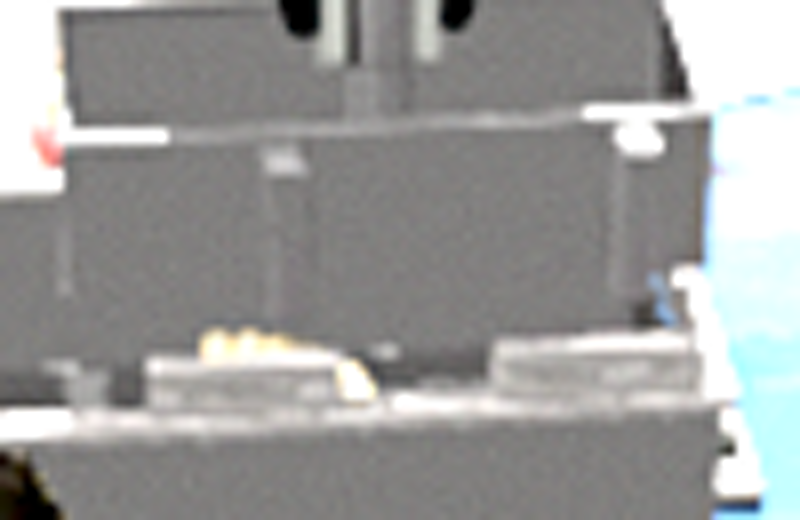

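View pics/m5t.png

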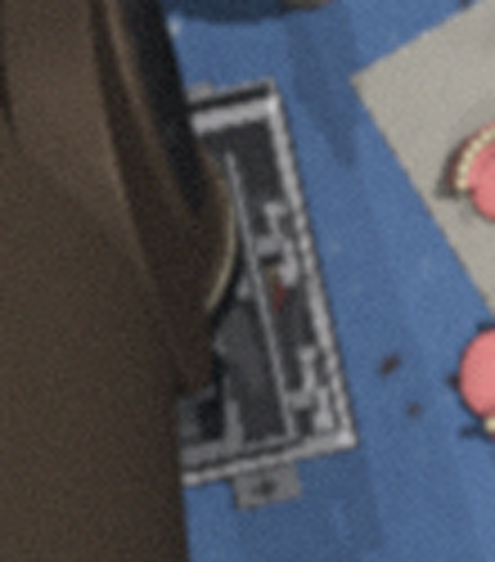

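```bash
python3 - <<'E'
from fit import *
fs=[cam("top") for _ in range(4)]
f=np.mean([c["frame"].astype(float) for c in fs],0); t=fs[0]
st=telemetry.state(); print(st["tool_pos"],st["t"]); z=st["tool_pos"][2]-111
k=9;o=np.array([200,172])
g=cv2.resize(f[172:252,200:245].clip(0,255).astype(np.uint8),None,fx=k,fy=k,interpolation=cv2.INTER_CUBIC)
g2=g.copy()
col=[574.9,194.0]; th=np.radians(12.2)
def tote(al,lat): return [col[0]+al*np.cos(th)-lat*np.sin(th),col[1]+al*np.sin(th)+lat*np.cos(th),th+np.pi,z]
dr=lambda p,P,c:cv2.polylines(g2,[((proj(t,T(p,P))-o)*k+k/2).round().astype(int)],False,c,1)
for lat,c in((0,(0,255,0)),(-4,(0,0,255))):
    p=tote(-14,lat)
    dr(p,[(-62,28,36),(62,28,36),(62,-28,36)],c)
    for x in(46,-20): dr(p,[(x-4,28,32),(x-4,38,32),(x+4,38,32),(x+4,28,32)],c); dr(p,[(x-4,28,0),(x-4,38,0),(x+4,38,0),(x+4,28,0)],c)
cv2.imwrite("pics/m6.png",np.hstack([g[:600],g2[:600]]) if 0 else cv2.resize(np.hstack([g,g2]),None,fx=.83,fy=.83))
E
```

```text
[562.65375788 195.49366772 179.17475868] 10.1167
```

View pics/m6.png

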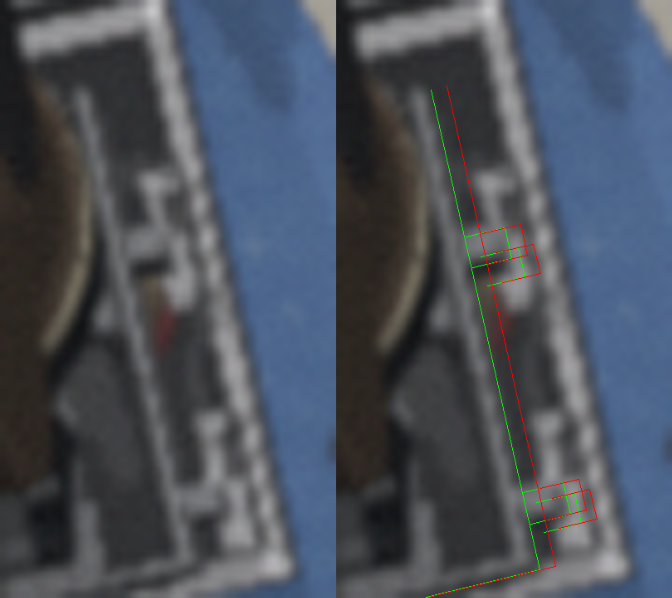

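```bash
python3 -m creep '[[[0.03,-0.13,-0.2],[0,0,0]],[[0.03,-0.13,-0.4],[0,0,0]],[[0.03,-0.13,-0.5],[0,0,0]],[[0.03,-0.13,-0.6],[0,0,0]],[[0.03,-0.13,-0.6],[0,0,0]]]';python3 -m creep '[[[0,0,-0.1],[0,0,0]],[[0,0,-0.2],[0,0,0]],[[0,0,-0.2],[0,0,0]]]'
```

```text
t: 10.53
tool_pos: [562.8, 194.1, 172.8]
tool_rot: [3.124, 0.333, -0.001]
ft_force: [0.1, -0.4, -3.6]
gripper_width: 9.2
t: 10.78
tool_pos: [562.7, 194.1, 170.6]
tool_rot: [3.124, 0.333, -0.002]
ft_force: [-0.2, 0.2, -3.2]
gripper_width: 9.3
```

```bash
python3 -m creep '[[[0,0,-0.1],[0,0,0]],[[0,0,-0.15],[0,0,0]],[[0,0,-0.2],[0,0,0]],[[0,0,-0.2],[0,0,0]]]';python3 -c "
from h import *
for i in range(3):
  s=telemetry.state(); print(s['ft_force'].round(2),s['moment'].round(3),s['tool_pos'].round(2))"
```

```text
t: 11.12
tool_pos: [562.6, 194.1, 168.5]
tool_rot: [3.123, 0.333, -0.002]
ft_force: [-0.0, -0.3, -2.8]
gripper_width: 9.6
[-0.04 -0.34 -2.8 ] [-0.011  0.057  0.003] [562.63 194.14 168.47]
[-0.04 -0.34 -2.8 ] [-0.011  0.057  0.003] [562.63 194.14 168.47]
[-0.04 -0.34 -2.8 ] [-0.011  0.057  0.003] [562.63 194.14 168.47]
```

```bash
python3 -m creep '[[[0,0,-0.05],[0,0,0]],[[0,0,-0.1],[0,0,0]],[[0,0,-0.1],[0,0,0]]]';python3 -c "
from h import *
s=telemetry.state(); print(s['ft_force'].round(2),s['moment'].round(3),s['tool_pos'].round(2))"
```

```text
t: 11.37
tool_pos: [562.6, 194.1, 167.4]
tool_rot: [3.123, 0.333, -0.002]
ft_force: [-0.5, 0.7, -3.9]
gripper_width: 8.8
[-0.52  0.71 -3.9 ] [-0.018  0.025  0.027] [562.58 194.12 167.4 ]
```

```bash
python3 -m creep '[[[0,0,-0.05],[0,0,0]],[[0,0,-0.1],[0,0,0]],[[0,0,-0.1],[0,0,0]]]';python3 -m creep '[[[0,0,0],[0,0,0]]]'; python3 -c "
from h import *
s=telemetry.state(); print(s['ft_force'].round(2),s['moment'].round(3),s['tool_pos'].round(2))"
```

```text
t: 11.62
tool_pos: [562.7, 194.1, 167.0]
tool_rot: [3.124, 0.333, -0.002]
ft_force: [-2.4, -0.5, 4.2]
gripper_width: 9.5
t: 11.7
tool_pos: [562.7, 194.1, 167.2]
tool_rot: [-3.124, -0.333, 0.001]
ft_force: [-0.2, -0.1, -3.7]
gripper_width: 9.4
[-0.22 -0.14 -3.74] [ 0.005 -0.031  0.051] [562.7  194.1  167.19]
```

```bash
python3 -m creep '[[[0.07,0.015,-0.05],[0,0,0]],[[0.15,0.03,-0.08],[0,0,0]],[[0.22,0.05,-0.08],[0,0,0]],[[0.29,0.065,-0.08],[0,0,0]],[[0.36,0.08,-0.08],[0,0,0]]]'; python3 -c "
from h import *
s=telemetry.state(); print(s['ft_force'].round(2),s['moment'].round(3),s['tool_pos'].round(2))"
```

```text
t: 12.12
tool_pos: [564.3, 194.4, 167.1]
tool_rot: [-3.124, -0.333, 0.008]
ft_force: [-13.5, -3.6, 18.6]
gripper_width: 9.2
[-13.49  -3.57  18.64] [-0.778  3.232  0.041] [564.32 194.41 167.05]
```

```bash
python3 -m creep '[[[0,0,0.03],[0,0,0]],[[0,0,0.03],[0,0,0]]]'; python3 -c "
from h import *
s=telemetry.state(); print(s['ft_force'].round(2),s['moment'].round(3),s['tool_pos'].round(2),R.from_rotvec(s['tool_rot']).as_matrix().round(4)[:,2])"
```

```text
t: 12.28
tool_pos: [564.2, 194.4, 167.4]
tool_rot: [-3.124, -0.333, 0.008]
ft_force: [0.5, -1.0, -3.1]
gripper_width: 9.3
[ 0.54 -1.01 -3.08] [ 0.04  -0.108 -0.076] [564.18 194.36 167.38] [-5.4e-03 -5.0e-04 -1.0e+00]
```

```bash
python3 -m creep '[[[0.1,0.02,-0.03],[0,-0.3,0]],[[0.2,0.04,-0.03],[0,-0.3,0]],[[0.2,0.04,-0.04],[0,-0.3,0]]]'; python3 -c "
from h import *
s=telemetry.state(); print(s['ft_force'].round(2),s['moment'].round(3),s['tool_pos'].round(2),R.from_rotvec(s['tool_rot']).as_matrix().round(4)[:,2])"
```

```text
t: 12.53
tool_pos: [565.5, 194.6, 167.0]
tool_rot: [3.123, 0.333, -0.003]
ft_force: [-7.4, -0.9, 6.7]
gripper_width: 9.4
[-7.4  -0.92  6.68] [-0.311  1.439 -0.005] [565.54 194.64 167.05] [-1.8e-03 -8.0e-04 -1.0e+00]
```

```bash
cat > st.py <<'E'
from h import *
s=telemetry.state(); print(s['ft_force'].round(2),s['moment'].round(3),s['tool_pos'].round(2),R.from_rotvec(s['tool_rot']).as_matrix().round(4)[:,2])
d=s['tool_pos'][:2]-[562.7,194.1]; print("slid",(d@[.977,.211]).round(2),"lat",(d@[-.211,.977]).round(2))
E
python3 -m creep '[[[0.1,0.02,0.01],[0,-0.1,0]],[[0.2,0.04,0.01],[0,-0.1,0]],[[0.25,0.05,0.01],[0,-0.1,0]]]'; python3 st.py
```

```text
t: 12.78
tool_pos: [568.3, 195.3, 167.0]
tool_rot: [3.123, 0.333, 0.0]
ft_force: [-0.8, 1.1, -1.4]
gripper_width: 9.5
[-0.81  1.11 -1.44] [ 0.002  0.168 -0.009] [568.28 195.26 167.04] [ 4.e-04 -7.e-04 -1.e+00]
slid 5.69 lat -0.05
```

```bash
python3 -m creep '[[[0.1,0.02,0],[0,0,0]],[[0.2,0.04,-0.01],[0,0,0]],[[0.25,0.05,-0.01],[0,0,0]]]'; python3 st.py
```

```text
t: 13.03
tool_pos: [569.6, 195.5, 167.1]
tool_rot: [3.123, 0.333, -0.005]
ft_force: [-10.7, -2.5, 12.4]
gripper_width: 9.3
[-10.72  -2.49  12.37] [-0.508  2.579  0.034] [569.57 195.48 167.08] [-0.0028 -0.0012 -1.    ]
slid 7.01 lat -0.1
```

```bash
python3 -m creep '[[[0.08,0.02,0],[0,0,0]],[[0.16,0.03,-0.01],[0,0,0]],[[0.2,0.04,-0.01],[0,0,0]]]'; python3 st.py
```

```text
t: 13.28
tool_pos: [570.3, 195.6, 167.1]
tool_rot: [3.123, 0.333, -0.01]
ft_force: [-11.0, -2.6, 11.6]
gripper_width: 9.0
[-11.04  -2.63  11.56] [-0.548  2.593 -0.004] [570.27 195.63 167.12] [-0.0061 -0.0017 -1.    ]
slid 7.72 lat -0.11
```

```bash
python3 -m creep '[[[0,0,0.02],[0,-0.35,0]],[[0.1,0.02,0.02],[0,-0.35,0]],[[0.15,0.03,0.01],[0,-0.35,0]]]'; python3 st.py
```

```text
t: 13.53
tool_pos: [572.3, 196.1, 167.1]
tool_rot: [3.122, 0.333, 0.001]
ft_force: [-0.7, -0.1, -3.0]
gripper_width: 9.3
[-0.68 -0.09 -3.04] [0.013 0.05  0.005] [572.3  196.09 167.12] [ 9.0e-04 -1.6e-03 -1.0e+00]
slid 9.8 lat -0.08
```

```bash
python3 -m creep '[[[0.06,0.01,-0.01],[0,-0.05,0]],[[0.12,0.025,-0.01],[0,-0.05,0]],[[0.15,0.03,-0.02],[0,-0.05,0]]]'; python3 st.py
```

```text
t: 13.78
tool_pos: [573.8, 196.4, 166.9]
tool_rot: [3.122, 0.333, 0.002]
ft_force: [-2.6, -0.7, 0.7]
gripper_width: 9.4
[-2.59 -0.65  0.74] [-0.053  0.684  0.022] [573.78 196.4  166.9 ] [ 0.0015 -0.0016 -1.    ]
slid 11.31 lat -0.1
```

```bash
python3 -m creep '[[[0.05,0.01,-0.005],[0,-0.05,0]],[[0.1,0.02,-0.005],[0,-0.05,0]],[[0.12,0.025,-0.01],[0,-0.05,0]]]'; python3 st.py
```

```text
t: 14.03
tool_pos: [575.2, 196.7, 166.7]
tool_rot: [3.122, 0.333, 0.004]
ft_force: [-0.0, -0.5, -3.8]
gripper_width: 8.9
[-0.02 -0.52 -3.77] [0.018 0.035 0.056] [575.24 196.74 166.73] [ 0.0028 -0.0016 -1.    ]
slid 12.81 lat -0.07
```

```bash
python3 -m creep '[[[0,0,-0.04],[-0.05,0.15,0]],[[0,0,-0.08],[-0.05,0.15,0]],[[0,0,-0.1],[-0.05,0.15,0]]]'; python3 st.py
```

```text
t: 14.28
tool_pos: [575.5, 196.7, 165.5]
tool_rot: [3.121, 0.333, 0.0]
ft_force: [-0.4, -0.8, -2.5]
gripper_width: 9.6
[-0.39 -0.78 -2.47] [ 0.031 -0.042  0.012] [575.49 196.75 165.54] [ 6.0e-04 -2.5e-03 -1.0e+00]
slid 13.05 lat -0.11
```

```bash
python3 -m creep '[[[0,0,-0.06],[0.14,0.03,0]],[[0,0,-0.12],[0.14,0.03,0]],[[0,0,-0.18],[0.14,0.03,0]],[[0,0,-0.22],[0.14,0.03,0]]]'; python3 st.py
```

```text
t: 14.62
tool_pos: [575.5, 196.7, 163.2]
tool_rot: [3.124, 0.333, 0.0]
ft_force: [0.2, 0.2, -2.5]
gripper_width: 9.4
[ 0.2   0.16 -2.49] [ 0.017 -0.052 -0.047] [575.51 196.72 163.24] [ 1.e-04 -1.e-04 -1.e+00]
slid 13.07 lat -0.14
```

```bash
python3 -m creep '[[[0,0,-0.04],[0,0,0]],[[0,0,-0.08],[0,0,0]],[[0,0,-0.11],[0,0,0]],[[0,0,-0.12],[0,0,0]]]'; python3 st.py;  python3 -m creep '[[[0,0,-0.02],[0,0,0]],[[0,0,-0.04],[0,0,0]]]'; python3 st.py
```

```text
t: 14.95
tool_pos: [575.5, 196.7, 162.0]
tool_rot: [3.124, 0.333, 0.0]
ft_force: [-1.0, 0.6, -2.3]
gripper_width: 9.2
[-1.03  0.6  -2.34] [0.019 0.048 0.008] [575.51 196.69 162.03] [ 1.e-04 -1.e-04 -1.e+00]
slid 13.06 lat -0.17
t: 15.12
tool_pos: [575.5, 196.7, 162.0]
tool_rot: [-3.124, -0.333, -0.0]
ft_force: [-2.7, 0.4, 3.2]
gripper_width: 9.2
[-2.65  0.38  3.23] [-0.155  0.467  0.022] [575.53 196.69 161.97] [ 2.e-04  1.e-04 -1.e+00]
slid 13.08 lat -0.18
```

Contact came at TCP z = 162.0, so the underside is at 51 mm, which is the pocket floor. I'll check by camera before letting go.

```bash
python3 - <<'E'
from h import *
sd=cam("side");t=cam("top")
a=cv2.resize(sd["frame"][205:325,185:330],None,fx=3.3,fy=3.3,interpolation=cv2.INTER_CUBIC)
b=cv2.resize(t["frame"][155:275,160:250],None,fx=3.3,fy=3.3,interpolation=cv2.INTER_CUBIC)
g=np.clip((np.hstack([a,b]).astype(float)-25)/150,0,1)**.7*255
cv2.imwrite("pics/p1.png",g.astype(np.uint8))
E
```

```text
(no output)
```

View pics/p1.png

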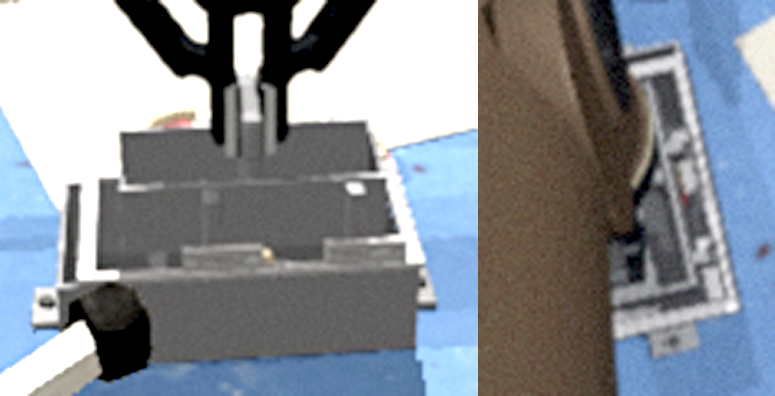

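The feet sit behind the guides and the rim is level in the side view. The denture's teeth are still visible at (268,255). Releasing now.

```bash
python3 -m creep '[[[0,0,0.01],[0,0,0]],[[0,0,0.01],[0,0,0]],[[0,0,0.01],[0,0,0]],[[0,0,0.01],[0,0,0]]]' 0.4 20; python3 -m creep '[[[0,0,0],[0,0,0]],[[0,0,0],[0,0,0]]]'; python3 -m creep '[[[0,0,0.3],[0,0,0]],[[0,0,0.8],[0,0,0]],[[0,0,1.5],[0,0,0]],[[0,0,2.5],[0,0,0]],[[0,0,4],[0,0,0]]]'; python3 st.py
```

```text
t: 15.55
tool_pos: [575.7, 196.8, 162.1]
tool_rot: [-3.124, -0.333, -0.001]
ft_force: [0.2, 0.1, 0.2]
gripper_width: 34.3
t: 15.72
tool_pos: [575.8, 196.7, 162.1]
tool_rot: [-3.124, -0.333, -0.001]
ft_force: [0.4, -0.5, -0.3]
gripper_width: 34.2
t: 16.13
tool_pos: [575.4, 196.6, 202.6]
tool_rot: [3.124, 0.333, -0.001]
ft_force: [0.2, 1.0, -0.0]
gripper_width: 34.0
[ 0.22  1.   -0.02] [ 0.001 -0.003 -0.023] [575.41 196.64 202.57] [-3.e-04 -3.e-04 -1.e+00]
slid 12.95 lat -0.2
```

```bash
python3 -m creep '[[[0,0,3],[0,0,0]],[[0,0,6],[0,0,0]],[[0,0,9],[0,0,0]],[[0,0,12],[0,0,0]],[[0,0,14],[0,0,0]]]'; python3 -m creep '[[[-3,0,0],[0,0,0]],[[-6,0,0],[0,0,0]],[[-9,0,0],[0,0,0]],[[-12,0,0],[0,0,0]],[[-15,0,0],[0,0,0]]]'; python3 -m creep '[[[0,-3,0],[0,0,0]],[[0,-6,0],[0,0,0]],[[0,-9,0],[0,0,0]],[[0,-12,0],[0,0,0]],[[0,-15,0],[0,0,0]]]'; python3 - <<'E'
from h import *
sd=cam("side");t=cam("top")
cv2.imwrite("pics/z_t.png",t["frame"]);crop(sd,185,205,145,120,5.5,"z_s")
crop(t,160,150,100,125,4.7,"z_tt")
E
```

```text
t: 16.55
tool_pos: [575.9, 196.5, 347.0]
tool_rot: [-3.123, -0.333, -0.006]
ft_force: [-0.3, -0.1, 0.1]
gripper_width: 34.0
t: 16.97
tool_pos: [424.6, 196.1, 348.0]
tool_rot: [-3.122, -0.332, -0.007]
ft_force: [-0.6, 1.5, -0.1]
gripper_width: 34.2
t: 17.38
tool_pos: [424.3, 44.5, 349.0]
tool_rot: [-3.121, -0.332, -0.01]
ft_force: [0.4, -0.3, -0.8]
gripper_width: 33.9
```

View pics/z_t.png

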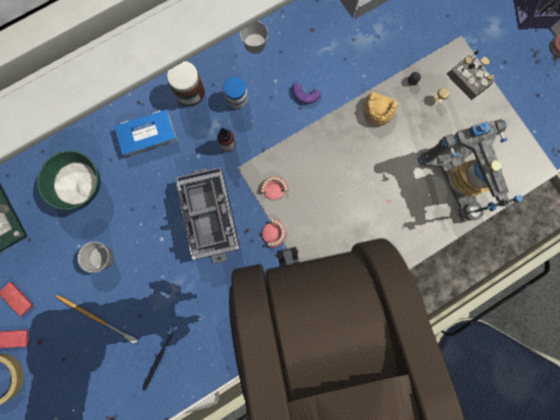

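View pics/z_s.png

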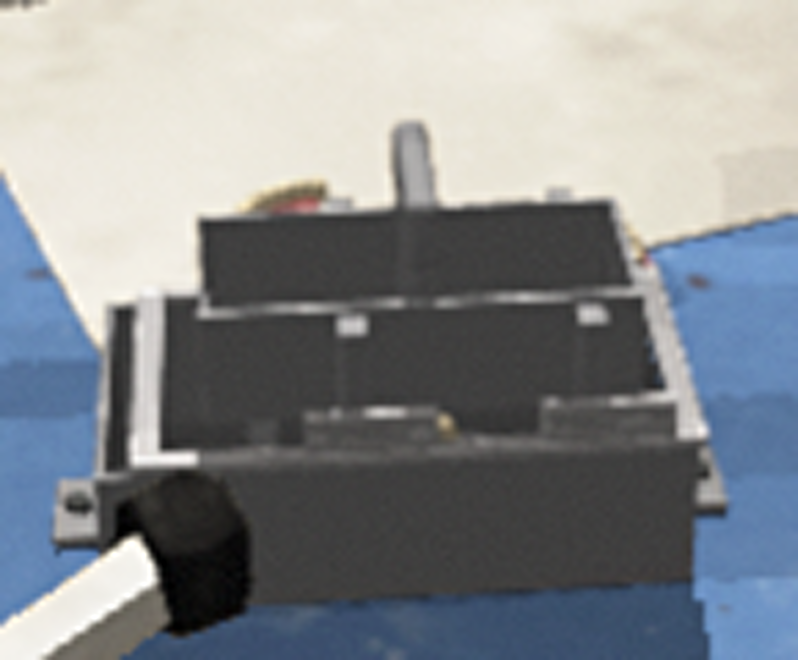

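View pics/z_tt.png

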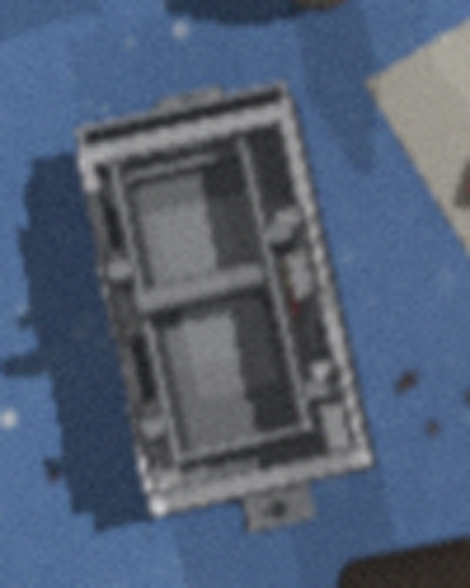

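The top view shows the tote seated, with all four feet at the pockets: (120,268), (150,425), (285,225) and (320,375). I'll do a quick numeric check of its pose against the collar.

```bash
python3 - <<'E'
from fit import *
t=cam("top"); s=cam("side")
a=lambda L:np.array(L)/4.7+[160,150]; b=lambda L:np.array(L)/5.5+[185,205]
M=[(-62,-28,36),(-62,28,36),(62,-28,36),(62,28,36)]; U=a([(108,168),(240,138),(176,465),(312,428)])
Ms=[(-62,-28,36),(62,-28,36),(62,28,36),(-62,28,36)]; Us=b([(200,313),(647,294),(614,200),(200,220)])
th=np.radians(12.2)
for n,o,c in(("top",(t,M,U),[574.9,194.]),("side",(s,Ms,Us),[575.4,198.7])):
    f=lambda q:(proj(o[0],T([*q,51],o[1]))-o[2]).ravel()
    r=least_squares(f,[575,196,np.radians(192)]); q=r.x; d=q[:2]-c
    print(n,q[:2].round(1),np.degrees(q[2]).round(1),"al,lat",(d@[np.cos(th),np.sin(th)]).round(1),(d@[-np.sin(th),np.cos(th)]).round(1),r.fun.reshape(-1,2).round(1).tolist())
crop(s,120,190,280,150,2.8,"z2")
E
```

```text
top [573.6 194. ] 193.0 al,lat -1.3 0.3 [[-0.2, 0.2], [0.2, -0.5], [-0.1, -0.1], [0.1, 0.3]]
side [573.3 198.5] 192.3 al,lat -2.0 0.3 [[-0.6, 1.0], [0.5, 0.3], [0.9, -0.9], [-0.8, -1.0]]
```

View pics/z2.png

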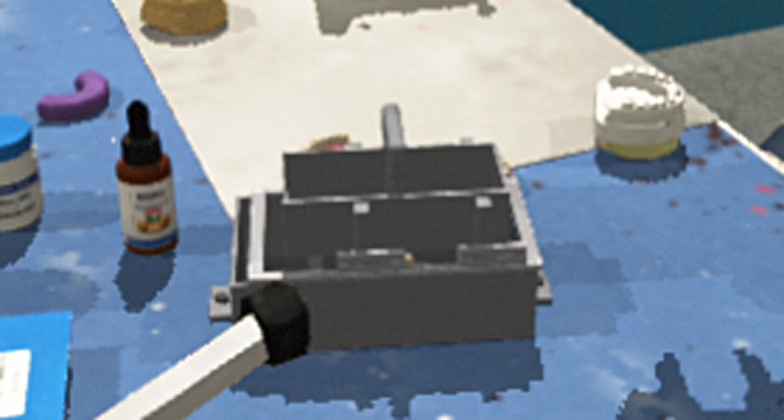

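```bash
python3 -c "
from h import *
print(telemetry.state()['t']); print(robot.sign_off())"
```

```text
17.5833
the job is handed in; nothing more can be done
None
```

The tote is stacked on the tub, half-turned, with its feet down in the collar's pockets, and I handed the job in at 17.6 s. I lifted it by the handle, turned it about 178°, set it down on the lands and slid it about 13 mm towards the tub's +x. It then dropped about 5 mm, and I opened the gripper and moved the arm clear.

**Last checks**
- **Seated height:** it first touched the lands with its underside at 56.0 mm. It came to rest at 51.0 mm, the pocket-floor height, at about 6 N with the tool vertical.
- **Position after letting go:** both cameras fit the tote at that height, turned about 192–193° against about 12° for the tub. It sits within 2 mm of the collar's middle lengthways and 0.3 mm sideways. All four feet are visible at the pockets.
- **Bystanders:** the dropper bottle and white cast look unmoved in the side view. In the last top view the arm hides the cast. The denture is mostly hidden under the tote, but its teeth showed in the same place in the side view, and the tote never went below pocket height.

**What did not go cleanly**
- **Push force:** one slide step pressed harder than I meant, reading 18.6 N vertical and 14 N sideways, and two later ones reached about 11 N sideways. The first of these is about the force that moves the collar. I eased off each time, and the collar showed no visible shift.
- **Camera disagreement:** the two cameras differed by 4–5 mm in y. I set the tote down between the two readings, and it settled without pressing on the side guides.

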